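# Jack up the board frame for inspection

### The arm

A 7-joint arm with a two-finger parallel gripper is mounted at the origin on the work surface. World frame = base frame: x ahead of the robot, y to its left, z up, the work surface at z = 0. Lengths are in m, angles in rad, forces in N, time in s.
With the tool pointing down it reaches from about 0.35 to 0.9 m from the base axis. Payload 7.2 kg.
Tool frame: the origin (TCP) lies midway between the tips of the shut fingers; the grasp point (between the pads) lies 19 mm behind it; z points along the fingers, y is the direction in which the jaws open and shut (so a half turn about z gives the same grasp; the last joint's range is limited). The gripper opens to 88 mm and grips with 3 to 60 N. Pads are 20 mm wide; open, the fingers measure 115 mm over their backs; the gripper's body (75 mm by 178 mm) begins 61 mm behind the grasp point.
Start: joints at [-1.299, 0.411, -0.013, 1.596, 0.006, 1.134, -0.082], TCP at [0.208, 0.589, 0.223] pointing down, gripper open.
Joint ranges: [-2.95, 2.95], [-0.29, 1.99], [-1.47, 1.44], [0.14, 2.54], [-1.03, 4.17], [0.13, 1.85], [-2.86, 2.86]. Speed limits (rad/s): [2.39, 2.39, 3.01, 3.01, 3.14, 3.14, 3.14].

### API

Orientations are given as [roll, pitch, yaw] about the fixed x, y, z axes, in that order (R = Rz(yaw) Ry(pitch) Rx(roll)).
In Python, from bench import goto, servo_line, set_joints, move_gripper, pause, ik, capture, IKError, finish_job, boxes_of, masks_of, mark_of, get_clock, get_qpos, get_dq, get_joint_torque, get_position, get_tcp_rot, get_wrist_force, get_wrist_torque, get_width gives the robot as it stands. The module is installed in compiled form; this text tells all that it offers. Calls block until the motion is done:
- goto(position, orientation): joint-space move of the TCP to a pose.
- servo_line(position, feed=0.15, attitude=None, force_limit=None): straight line of the TCP; attitude=None keeps the orientation; feed is the mean speed in m/s. With force_limit (N) it stops when the force on the tool has changed by that much, and returns True; else False.
- set_joints(angles): joint-space move.
- move_gripper(opening, effort=None): opening from 0.0 (shut) to 1.0 (fully open); effort is the grip in N (None keeps the last); returns when the fingers have stopped.
- pause(seconds).
- ik(position, orientation): joint angles nearest the present ones, or None.
- capture(name): name is "scene" or "top" or "wrist"; returns a dict with "color" (480x640x3 uint8, red, green, blue), "z_map" (480x640 float32, m along the optical axis (not along the pixel's ray), 0 where there is no reading), "vertical_fov" (degrees; the focal length in pixels is half the picture's height over the tangent of half this angle, whatever the lens; pixels are square), "cx", "cy" (the principal point, pixels), "position" and "rotation" of the camera in the world; the wrist camera has in their place "T_tool_cam" (4x4, takes a point from camera to tool coordinates, whose origin is the TCP and whose axes are the flange's). Camera axes: x right, y up, looking along -z (the intrinsics and any distortion apply to the point x, -y, -z); pixel columns grow to the right and rows downward; lengths in m; the calibration is good to about 2 mm. The wrist camera is an equidistant fisheye: a pixel r from the principal point sees the ray r / f radians off the axis. A picture is of the moment at which its call begins: read the wrist's pose just before it.
A pose or a line that the arm cannot do raises IKError and nothing moves.
- finish_job(): hands the job in, once; it reports no verdict.
Trained networks look in the newest picture that a camera, given by its name, has taken for a name from the list of things; names that differ only in an ending like _2 or _b are one class to them, and where a whole thing is asked for, a point or a joint stands for the part that bears it (a point fixed in the world has none). Each returns a list of dicts, best first, with "confidence" (0 to 1); they miss things now and then, are a little off and sometimes report something else, mostly with a low value. They report only what shows in the picture. A call takes as long as a camera call.
- boxes_of(query, camera): "position" ([x, y, z] in m, in world coordinates, good to about 4 mm: the middle of the surface that is visible of it).
- masks_of(query, camera): "mask" (480x640 bool, what is visible of it).
- mark_of(query, camera): "position" ([x, y, z] in m, in world coordinates, good to about 4 mm: a listed point, or the origin of a listed thing).
Readings, each from a call of its own:
- get_clock(): time.
- get_qpos(): joint angles.
- get_dq(): joint speeds.
- get_joint_torque(): joint torques, N m.
- get_position(): TCP position.
- get_tcp_rot(): TCP orientation.
- get_wrist_force(): force on the tool from outside, world axes, zero at the start.
- get_wrist_torque(): the same for the moment, N m.
- get_width(): opening from 0.0 (shut) to 1.0 (fully open).
Only numpy, scipy, OpenCV 4.12 (cv2) and the standard library are available. Lean on these libraries where they do the work, as an engineer would, in place of code of your own. Each camera call takes 0.05 s, during which the arm holds its last target.

### The job

Sweep the three copper chips off the grey plate onto the bench with the scraper block, held in the gripper (do not touch the chips with the fingers), then set the scraper down upright on the bench, off the plate. Stand the red lever jack flat on the plate with its saddle centred under the yellow lift point of the board frame, then press the jack's black handle pad fully down so that the jack alone raises the frame, and finish while holding the handle down: do not let go. Do not push or lift the board frame with the robot, and leave the other things on the bench where they are.

Things in the scene. Friction and masses are not known exactly. Their poses are not given: they have to be found in the camera images.
- stand: Fixed grey board stand; origin on the bench under it, z up. Its 5 mm thick base plate has a tongue where the jack stands, x -80 to 80, y -140 to 50 mm in the stand's axes, and a wider part, x -135 to 135, y 50 to 330 mm, under the board frame. Rest posts stand at x +-105, y 85 mm.
- frame: Aluminium frame, 230 x 240 mm, with a green circuit board, about 1.3 kg. Its origin is on its hinge, which runs along the stand's x axis at y 300, z 100 mm of the stand. At rest it is level, its rails 93 to 107 mm above the bench (parts on the board up to 120 mm), its free edge at y 60 mm of the stand; that edge swings up when lifted and falls back when let go.
- lift_pad: Yellow pad, 28 mm wide (stand's x) and 45 mm long (stand's y), with a red dot on top, clamped at any place along the frame's free edge, within 45 mm of the stand's x = 0; it sticks out from the edge to y 25 mm of the stand. It slides along the edge only if pushed sideways with over 8 N. Origin at the lift point, axes as the stand's. Its top is 104 mm above the bench at rest.
- lift_point (a point): The marked lift point: lower end of the round 16 mm stud under the yellow pad, right under the red dot; 79 mm above the bench at rest.
- jack: Red lever jack, about 0.66 kg, loose, standing on the bench at the start. Origin on its underside, below the handle's pivot; local +x points to the saddle end, -x to the handle end, z up. Foot plate 185 x 66 x 8 mm, x -110 to 75 mm. Grip it by the upright tower at its origin: 36 mm wide (local y), 24 mm long (x), top 92 mm up, solid from 66 to 92 mm.
- saddle_top (a point): Centre of the top of the jack's round steel saddle, 30 mm across, at x 55 mm of the jack; 60 mm above the jack's underside with the handle up. It rises 40 mm, in proportion, as the handle goes fully down.
- handle (a joint): Jack handle angle (rad): 0 up, 0.60 fully down at its stop. A spring brings it back up when let go. Pressing takes about 1 to 12 N at the pad, the most at the bottom.
- handle_pad (a point): Centre of the top face of the black handle pad, 40 x 34 mm, 100 mm from the pivot (which is 50 mm above the jack's underside, over its origin). Handle up: at x -87, z 99 mm of the jack, the face sloping 0.45 rad up away from the pivot. Fully down: x -100, z 41 mm, sloping 0.15 rad the other way.
- scraper: Scraper block, 0.16 kg, loose, standing on the bench at the start. Origin on its underside, z up. Blue blade block 110 mm long (local y), 22 mm thick (local x), 24 mm high; wooden grip on it 30 mm (x) by 34 mm (y), from 24 to 72 mm up.
- chip1: Loose copper chip, 16 x 13 x 8 mm, lying on the tongue of the plate at the start, within x +-50, y -105 to -25 mm of the stand. Origin on its underside.
- chip2: Loose copper chip, 16 x 13 x 8 mm, lying on the tongue of the plate at the start, within x +-50, y -105 to -25 mm of the stand. Origin on its underside.
- chip3: Loose copper chip, 16 x 13 x 8 mm, lying on the tongue of the plate at the start, within x +-50, y -105 to -25 mm of the stand. Origin on its underside.
- multimeter: Bystander: red multimeter, 85 x 175 x 38 mm.
- cutters: Bystander: side cutters with orange handles, 135 mm long, lying on the bench.
- solder_spool: Bystander: spool of solder wire, 52 mm across, 40 mm high.
- screwdriver: Bystander: screwdriver lying on the bench.
- spare_board: Bystander: green circuit board, 160 x 100 mm, lying on the bench.

How it is judged:
On the way, in this order (a step that is already met when the one before it is completed fails the run):
1. the held scraper is low over the tongue of the plate (x of scraper in the frame of stand between -0.095 and 0.095 m and y of scraper in the frame of stand between -0.16 and 0.05 m and height (world z) of scraper below 0.02 m and contact force between the fingers and scraper above 1 N), for 0.1 s.
2. all three chips lie on the bench, off the plate (height (world z) of each of chip1, chip2, chip3 below 0.012 m and ((x of chip1 in the frame of stand above 0.086 m and y of chip1 in the frame of stand below 0.045 m) or (x of chip1 in the frame of stand below -0.086 m and y of chip1 in the frame of stand below 0.045 m) or y of chip1 in the frame of stand below -0.146 m) and ((x of chip2 in the frame of stand above 0.086 m and y of chip2 in the frame of stand below 0.045 m) or (x of chip2 in the frame of stand below -0.086 m and y of chip2 in the frame of stand below 0.045 m) or y of chip2 in the frame of stand below -0.146 m) and ((x of chip3 in the frame of stand above 0.086 m and y of chip3 in the frame of stand below 0.045 m) or (x of chip3 in the frame of stand below -0.086 m and y of chip3 in the frame of stand below 0.045 m) or y of chip3 in the frame of stand below -0.146 m)), for 0.2 s.
3. the scraper stands on the bench and the jack stands flat on the plate, handle up, its saddle under the lift point (height (world z) of scraper below 0.003 m and angle between scraper's own z axis and vertical below 0.03 rad and horizontal distance between saddle_top and lift_point below 0.012 m and value of joint handle below 0.1 rad and z of jack in the frame of stand between 0.002 and 0.008 m and angle between jack's own z axis and vertical below 0.035 rad), for 0.2 s.
4. the handle is fully down and the frame is raised (value of joint handle above 0.52 rad and height (world z) of lift_point above 0.094 m), for 0.3 s.
At the end, for the whole second after the job is handed in: Fingers hold the handle beyond 0.52 rad; the lift point, raised 15 mm or more, rests on the saddle, centred within 14 mm; the jack stands flat on the plate; the robot does not touch the frame; chip centres are 6 mm or more off the plate, on the bench; the scraper stands upright on the bench (all of step 2 and all of step 4 and contact force between jack and lift_pad above 1.5 N and contact force between the fingers and jack above 1 N and contact force between each of the arm, the fingers and frame below 0.3 N and contact force between scraper and frame below 0.1 N and horizontal distance between saddle_top and lift_point below 0.014 m and z of jack in the frame of stand between 0.002 and 0.008 m and angle between jack's own z axis and vertical below 0.035 rad and linear speed of each of jack, scraper below 0.02 m/s and angular speed of frame below 0.1 rad/s and height (world z) of scraper below 0.003 m and angle between scraper's own z axis and vertical below 0.03 rad); the arm keeps its last pose, push and grip.
It fails at once if a chip is touched with the fingers (contact force between the fingers and chip1 above 0.5 N or contact force between the fingers and chip2 above 0.5 N or contact force between the fingers and chip3 above 0.5 N).
It fails at once if the robot pushes the board frame itself (contact force between any of the fingers, the arm and frame above 3 N).
It fails at once if a bystander is moved by more than 30 mm (distance of any of multimeter, cutters, solder_spool, screwdriver, spare_board from where it was at the start of the episode above 0.03 m).
It also fails if it takes over 69 s, if anything falls off the work surface, if the arm or the gripper's body presses on something with over 40 N, if the wrist force passes 120 N, or if a joint passes its speed limit or range.

## Working session

There is one attempt and no reset: what is moved stays moved. The work goes in short steps, each a Python script; the robot and the scene stay as the last script left them, time stands still between calls to the robot, and variables do not carry over. Pictures are saved under pics/ and viewed, and the job is handed in when it is done.

```bash
ls; mkdir -p pics; python3 - <<'E'
from bench import *
import cv2
for n in ["scene","top"]:
    c=capture(n); cv2.imwrite(f"pics/{n}0.png",c["color"][:,:,::-1])
    print(n,c["position"],c["rotation"],c["vertical_fov"],c["cx"],c["cy"])
    for q in ["stand","lift_pad","lift_point","jack","saddle_top","handle_pad","scraper","chip1","multimeter","cutters","solder_spool","screwdriver","spare_board"]:
        print(q,[(d["position"].round(3) if hasattr(d["position"],'round') else d["position"],round(d["confidence"],2)) for d in mark_of(q,n)][:4])
print(get_clock(),get_tcp_rot())
E
```

```text
pics
scene [ 0.94447348 -0.63045848  0.81128411] [ 0.79255847 -0.01107607  0.65760335] 52.704017574114104 334.84637051691607 244.86532110296517
stand [([0.5294, 0.0754, 0.0012], 0.76)]
lift_pad [([0.532, 0.1027, 0.0798], 0.71)]
lift_point [([0.5349, 0.1073, 0.076], 0.74), ([0.4695, -0.3247, -0.0044], 0.3)]
jack [([0.4726, -0.3258, 0.0021], 0.74), ([0.6355, -0.2534, 0.0002], 0.48), ([0.5475, 0.0083, 0.0014], 0.2)]
saddle_top [([0.4193, -0.336, 0.0545], 0.6), ([0.5306, 0.0731, 0.0018], 0.43)]
handle_pad [([0.5607, -0.313, 0.0952], 0.55), ([0.5311, 0.1024, 0.082], 0.5)]
scraper [([0.6327, -0.2553, 0.0], 0.89), ([0.2665, -0.3476, 0.0002], 0.36)]
chip1 [([0.5657, 0.0325, 0.0025], 0.45), ([0.5483, 0.0076, 0.0035], 0.37)]
multimeter [([0.2658, -0.3463, -0.0002], 0.76)]
cutters [([0.3462, -0.14, -0.0027], 0.57), ([0.5236, 0.3692, 0.0994], 0.48), ([0.5339, 0.0774, 0.0004], 0.33)]
solder_spool [([0.7509, -0.1824, -0.001], 0.98)]
screwdriver [([0.7884, 0.0021, -0.0057], 0.77)]
spare_board [([0.5831, -0.5076, 0.0007], 0.79), ([0.6314, -0.2536, -0.0019], 0.37)]
top [ 0.43423437 -0.07054698  1.460
[... 177 characters left out ...]
, 0.48)]
lift_point [([0.5337, 0.1057, 0.0766], 0.73)]
jack [([0.4715, -0.3261, -0.0003], 0.85)]
saddle_top [([0.4186, -0.3366, 0.0611], 0.56)]
handle_pad []
scraper [([0.6324, -0.2607, 0.0001], 0.94)]
chip1 [([0.7784, -0.0003, 0.0007], 0.64), ([0.7511, -0.1811, -0.0], 0.58), ([0.5171, -0.0267, 0.0054], 0.54), ([0.55, 0.005, 0.0032], 0.4)]
multimeter [([0.2659, -0.3448, -0.001], 0.75), ([0.6329, -0.2606, -0.0003], 0.38)]
cutters [([0.348, -0.1374, 0.0043], 0.77)]
solder_spool [([0.7501, -0.1836, -0.0011], 0.77), ([0.2629, -0.3452, -0.0013], 0.47)]
screwdriver [([0.7838, 0.0015, 0.0011], 0.7)]
spare_board [([0.5885, -0.5113, 0.0036], 0.9)]
1.4 [ 3.14155792e+00 -2.30595292e-05  2.80175295e+00]
```

View pics/scene0.png

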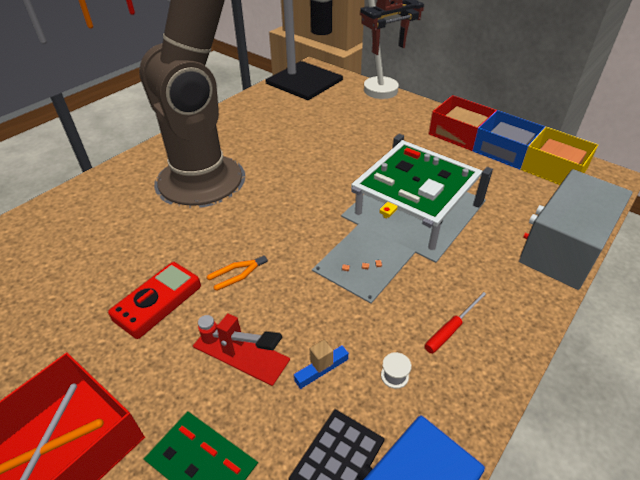

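View pics/top0.png

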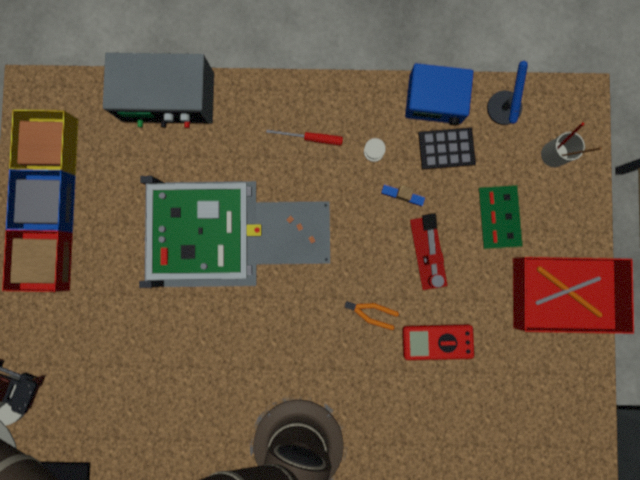

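```bash
cat > h.py <<'E'
from bench import *
import numpy as np, cv2
from scipy.spatial.transform import Rotation as Rn
def R_of(r): return Rn.from_euler('xyz',r).as_matrix()
def pix2w(c,u,v,z):
    f=240/np.tan(np.radians(c["vertical_fov"])/2)
    R=np.array(c["rotation"]); R=R_of(R) if R.size==3 else R
    d=R@np.array([(u-c["cx"])/f,-(v-c["cy"])/f,-1.0]); p=np.array(c["position"])
    return p+d*(z-p[2])/d[2]
def cloud(c):
    f=240/np.tan(np.radians(c["vertical_fov"])/2)
    R=R_of(c["rotation"]); v,u=np.mgrid[0:480,0:640]; zz=c["z_map"]
    P=np.stack([(u-c["cx"])/f*zz,-(v-c["cy"])/f*zz,-zz],-1)
    return P@R.T+np.array(c["position"])
def proj(c,p):
    f=240/np.tan(np.radians(c["vertical_fov"])/2)
    q=R_of(c["rotation"]).T@(np.array(p)-c["position"])
    return np.array([c["cx"]+f*q[0]/-q[2], c["cy"]-f*q[1]/-q[2]])
E
python3 - <<'E'
from h import *
c=capture("top"); np.save("top0.npy",c,allow_pickle=True)
W=cloud(c); print("bench z",np.median(W[300:330,200:300,2]))
for q in ["stand","scraper","jack","chip1","chip2","chip3"]:
    for d in masks_of(q,"top")[:4]:
        m=d["mask"]; ys,xs=np.nonzero(m)
        print(q,round(d["confidence"],2),m.sum(),xs.min(),xs.max(),ys.min(),ys.max(),W[m].mean(0).round(3),np.median(W[m][:,2]).round(4))
im=c["color"][:,:,::-1]
a=cv2.resize(im[170:300,140:340],None,fx=4,fy=4,interpolation=cv2.INTER_CUBIC); cv2.imwrite("pics/a.png",a)
b=cv2.resize(im[170:300,370:530],None,fx=4,fy=4,interpolation=cv2.INTER_CUBIC); cv2.imwrite("pics/b.png",b)
E
```

```text
bench z -0.0007983440689398602
stand 0.94 16280 139 329 176 288 [0.523 0.183 0.073] 0.102
scraper 0.76 506 382 423 185 205 [ 0.631 -0.252  0.044] 0.0252
scraper 0.42 171 247 261 225 236 [0.53  0.112 0.101] 0.1031
jack 0.95 1966 410 446 213 290 [ 0.488 -0.317  0.036] 0.0099
```

View pics/a.png

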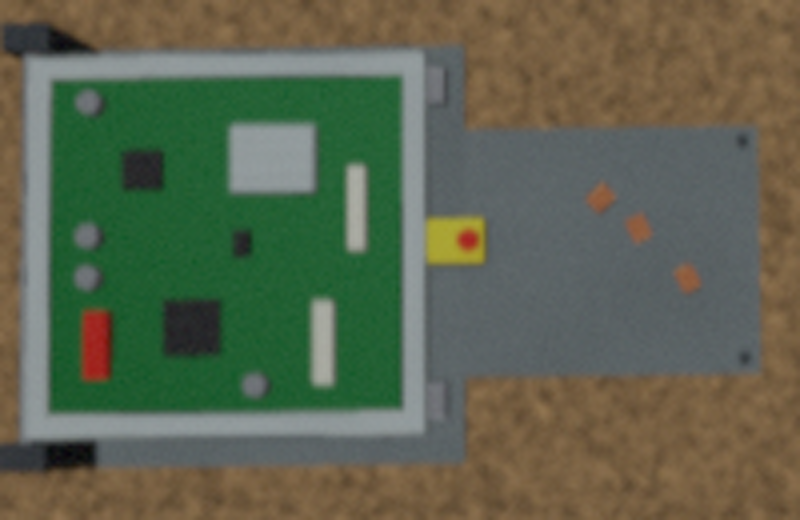

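View pics/b.png

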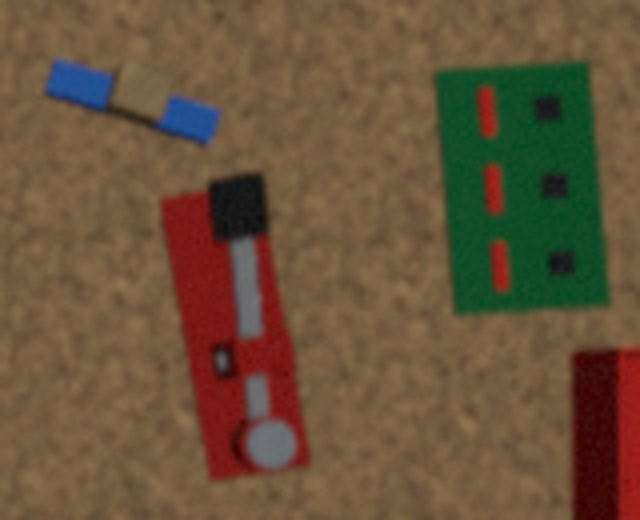

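```bash
cat >> h.py <<'E'
def fit2d(L,Wp):
    L=np.array(L,float);Wp=np.array(Wp,float)
    lm,wm=L.mean(0),Wp.mean(0);A=(L-lm);B=(Wp-wm)
    th=np.arctan2((A[:,0]*B[:,1]-A[:,1]*B[:,0]).sum(),(A*B).sum())
    c,s=np.cos(th),np.sin(th);M=np.array([[c,-s],[s,c]])
    t=wm-M@lm; return t,th,(L@M.T+t-Wp)
E
python3 - <<'E'
from h import *
c=np.load("top0.npy",allow_pickle=True).item()
def pts(l,ox,oy,z): return [pix2w(c,ox+(u+.5)/4-.5,oy+(v+.5)/4-.5,z)[:2] for u,v in l]
A=pts([(757,127),(760,372),(465,130),(465,378),(463,45),(465,462)],140,170,.005)
t,th,r=fit2d([(.08,-.14),(-.08,-.14),(.08,.05),(-.08,.05),(.135,.05),(-.135,.05)],A); print("stand",t,th,r.round(4).tolist())
M=np.array([[np.cos(th),-np.sin(th)],[np.sin(th),np.cos(th)]])
for u in [(600,198),(638,228),(687,278)]:
    p=pts([u],140,170,.013)[0]; print("chip",p,M.T@(p-t))
p=pts([(468,240)],140,170,.104)[0];print("dot",p,M.T@(p-t))
pc=pts([(426,217),(426,264),(484,264),(484,217)],140,170,.104);print("padcorners",[(M.T@(q-t)).round(4).tolist() for q in pc])
B=pts([(162,200),(210,480),(308,463)],370,170,.008)
t2,th2,r=fit2d([(-.11,.033),(.075,.033),(.075,-.033)],B) ;print("jack",t2,th2,r.round(4).tolist())
t2,th2,r=fit2d([(-.11,-.033),(.075,-.033),(.075,.033)],B) ;print("jack alt",t2,th2,r.round(4).tolist())
print("saddle",pts([(270,443)],370,170,.06))
C=pts([(53,58),(45,95),(210,145),(220,108)],370,170,.024)
t3,th3,r=fit2d([(.011,.055),(-.011,.055),(-.011,-.055),(.011,-.055)],C) ;print("scr",t3,th3,r.round(4).tolist())
E
```

```text
stand [0.5319599  0.07025482] 0.030097754288108142 [[0.0011, -0.0005], [-0.0011, -0.0007], [0.0005, 0.0009], [0.0004, 0.0004], [0.0001, -0.0002], [-0.001, 0.0001]]
chip [0.56660287 0.03297466] [ 0.03350541 -0.03830579]
chip [0.54775057 0.00822504] [ 0.01391684 -0.06247688]
chip [ 0.51626109 -0.02375195] [-0.01852066 -0.09349177]
dot [0.53164467 0.10507905] [0.00073289 0.03481795]
padcorners [[0.0149, 0.06], [-0.0134, 0.0601], [-0.0138, 0.0253], [0.0144, 0.0252]]
jack [ 0.46164474 -0.30161508] -2.5825731439244923 [[0.0013, 0.0049], [0.0228, -0.0615], [-0.0241, 0.0566]]
jack alt [ 0.47121432 -0.32653233] -2.967242337465437 [[0.0028, 0.0012], [-0.0012, 0.0008], [-0.0016, -0.002]]
saddle [array([ 0.41753434, -0.33601875])]
scr [ 0.63223425 -0.25429621] -0.2765812019341545 [[-0.0015, -0.0006], [0.0012, 0.0006], [0.0014, -0.0001], [-0.0012, 0.0001]]
```

```bash
cat >> h.py <<'E'
S0=np.array([0.53196,0.07025]); STH=0.0301
def s2w(x,y): c,s=np.cos(STH),np.sin(STH); return S0+np.array([c*x-s*y,s*x+c*y])
def w2s(p): c,s=np.cos(STH),np.sin(STH); d=np.array(p)[:2]-S0; return np.array([c*d[0]+s*d[1],-s*d[0]+c*d[1]])
def dn(yaw): return [np.pi,0,(yaw+np.pi)%(2*np.pi)-np.pi]
def P(xy,z): return [float(xy[0]),float(xy[1]),float(z)]
SC=np.array([0.6322,-0.2555]); SCY=-0.2766
JK=np.array([0.4715,-0.3265]); JY=-2.967
E
python3 - <<'E'
from h import *
def q(n,p,y):
    r=ik(p,dn(y)); print(n,round(y,2),None if r is None else np.round(r,2))
for k in (0,np.pi):
    q("scr",P(SC,.045),SCY+k)
    q("scrhi",P(SC,.2),SCY+k)
# sweep: jaw along stand x -> yaw-90 = STH(+pi)
for k in (0,np.pi):
    for y in (0,-.176): q("sweep",P(s2w(.007,y),.05),STH+np.pi/2+k)
for k in (0,np.pi):
    q("jack",P(JK,.06),JY+k)   # jaw along jack y: yaw = JY
    q("place",P(s2w(0,-.02),.065),STH+np.pi/2+k)
    q("press",P(s2w(0,-.12),.1),STH+np.pi/2+k)
    q("press2",P(s2w(0,-.12),.045),STH+k)
print(get_clock(),get_width())
E
```

```text
scr -0.28 [-0.24  0.88  0.91  1.64 -0.78  1.03 -0.92]
scrhi -0.28 [-0.32  0.77  1.11  1.52 -0.7   1.3  -0.98]
scr 2.86 [-0.03  0.74  0.53  1.62 -0.45  0.9   1.96]
scrhi 2.86 [-0.19  0.63  0.8   1.51 -0.48  1.2   1.99]
sweep 1.6 [-0.6   0.53  0.5   1.98 -0.38  0.72  0.16]
sweep 1.6 [-0.39  0.59  0.66  1.96 -0.51  0.77  0.61]
sweep 4.74 [ 0.62  0.88 -1.24  1.9   0.95  1.12  2.15]
sweep 4.74 [-0.69  0.92  1.25  1.98 -1.02  1.08 -2.08]
jack -2.97 [ 0.    0.62  0.72  1.91 -0.55  0.82  2.77]
place 1.6 [-0.58  0.5   0.52  1.99 -0.36  0.74  0.18]
press 1.6 [-0.49  0.47  0.64  1.97 -0.38  0.83  0.39]
press2 0.03 [-0.53  0.59  0.71  2.01 -0.56  0.75 -1.01]
jack 0.17 [-0.18  0.76  1.04  1.92 -0.82  0.95 -0.14]
place 4.74 [ 0.67  0.84 -1.24  1.91  0.91  1.1   2.21]
press 4.74 [-0.83  0.77  1.25  1.98 -0.86  1.06 -2.29]
press2 3.17 [-0.31  0.51  0.4   1.99 -0.31  0.69  1.89]
1.75 1.0005076295705684
```

```bash
python3 - <<'E'
from h import *
p=get_position(); servo_line([p[0],p[1],.36],feed=.3)
t=get_clock();goto(P(SC,.16),dn(SCY+np.pi)); print("goto",get_clock()-t, get_position())
T0=get_position();R0=get_tcp_rot()
c=capture("wrist"); cv2.imwrite("pics/w1.png",c["color"][:,:,::-1])
print([ (np.round(d["position"],4),d["confidence"]) for d in mark_of("scraper","wrist")])
print([ (np.round(d["position"],4),d["confidence"]) for d in boxes_of("scraper","wrist")])
print(get_qpos().round(2),get_clock(),R0)
E
```

```text
goto 3.3667 [ 0.63270209 -0.25451422  0.16005453]
[(array([ 0.6355, -0.2558,  0.0019]), 0.56)]
[(array([ 0.6262, -0.251 ,  0.0256]), 0.64), (array([0.5369, 0.0074, 0.0054]), 0.43)]
[-0.15  0.65  0.74  1.55 -0.47  1.12  1.98] 5.875 [3.14111041e+00 1.62085288e-04 2.86633887e+00]
```

View pics/w1.png

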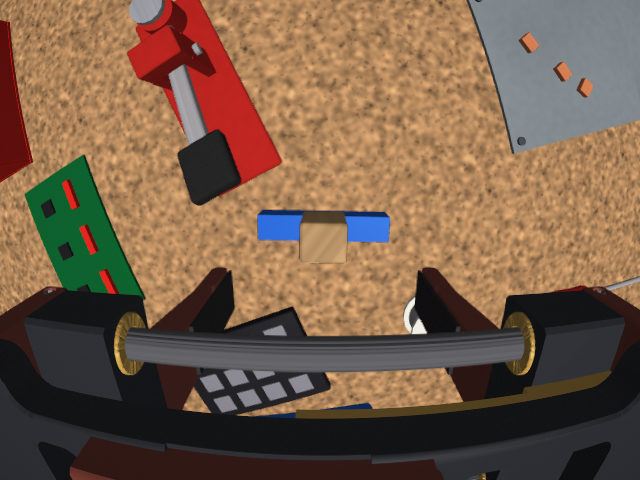

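```bash
python3 - <<'E'
from h import *
c=capture("wrist"); print(c["T_tool_cam"].round(3)); 
move_gripper(1.0,40)
servo_line(P(SC+[0.0015,0],.047),feed=.12)
move_gripper(0.0,40); print("w",get_width()*88)
p=get_position(); servo_line([p[0],p[1],.14],feed=.2)
print(get_wrist_force(),get_width()*88,get_clock())
c=capture("wrist"); cv2.imwrite("pics/w2.png",c["color"][:,:,::-1])
for k in (-.008,-.176): print(ik(P(s2w(.007,k),.05),dn(STH+np.pi/2)))
E
```

```text
[[-0.001  0.968  0.25   0.067]
 [ 1.     0.     0.    -0.001]
 [ 0.     0.25  -0.968 -0.162]
 [ 0.     0.     0.     1.   ]]
w 33.732505384093805
[-0.21774642 -0.56954271 -2.66240766] 33.772177904001204 8.725
[-0.90202682  0.71170661  0.99354225  1.99996928 -0.79187117  0.87732738
  0.56322787]
[-0.57783011  0.72110061  0.97916639  1.97140815 -0.78538123  0.88671256
  0.85681587]
```

View pics/w2.png

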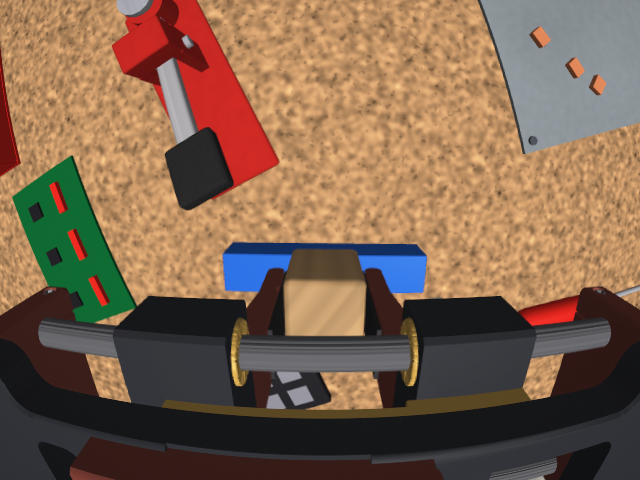

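```bash
python3 - <<'E'
from h import *
o=dn(STH+np.pi/2)
goto(P(s2w(.007,-.04),.16),o); print(get_position(),get_qpos().round(2),get_clock())
servo_line(P(s2w(.007,-.006),.12),feed=.15)
servo_line(P(s2w(.007,-.006),.060),feed=.15)
hit=servo_line(P(s2w(.007,-.006),.046),feed=.03,force_limit=4); z=get_position()[2]; print(hit,z,get_wrist_force())
servo_line(P(s2w(.007,-.006),z+.0015),feed=.03); pause(.15)
c=capture("wrist"); cv2.imwrite("pics/w3.png",c["color"][:,:,::-1])
print(get_position(),get_wrist_force(),get_clock())
E
```

```text
[0.54027479 0.02988646 0.15979133] [-0.96  0.57  1.15  1.92 -0.6   1.05  0.48] 10.1333
True 0.051628746938387246 [0.70641568 1.05363376 1.28861046]
[0.53897686 0.06450153 0.05299727] [ 0.11169284  0.34173165 -1.75451774] 12.0
```

View pics/w3.png

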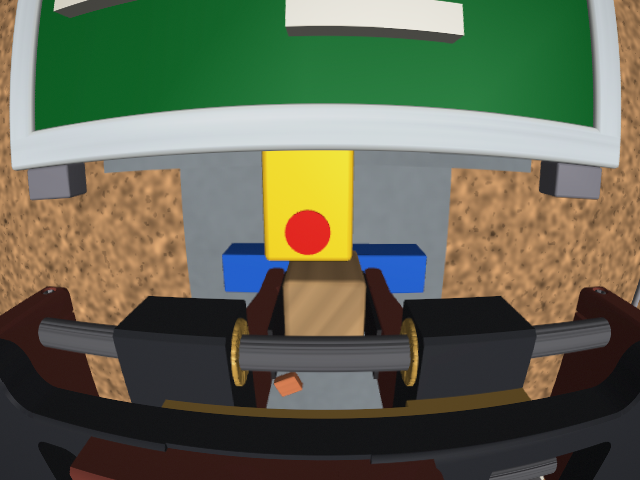

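```bash
python3 - <<'E'
from h import *
z=get_position()[2]
servo_line(P(s2w(.007,-.185),z),feed=.1)
print(get_position(),w2s(get_position()),get_wrist_force(),get_width()*88)
c=capture("top"); cv2.imwrite("pics/t2.png",cv2.resize(c["color"][170:320,200:400,::-1],None,fx=4,fy=4,interpolation=cv2.INTER_CUBIC))
servo_line(P(s2w(.007,-.185),.13),feed=.25)
goto(P(s2w(.03,-.1),.28),dn(STH+np.pi/2)) if False else None
c=capture("scene"); cv2.imwrite("pics/s2.png",cv2.resize(c["color"][170:370,250:450,::-1],None,fx=3,fy=3,interpolation=cv2.INTER_CUBIC))
c=capture("wrist"); cv2.imwrite("pics/w4.png",c["color"][:,:,::-1])
print(get_clock())
E
```

```text
[ 0.54458379 -0.11379766  0.05290022] [ 0.00707907 -0.18434421] [ 0.23539471 -0.08192248 -1.10456343] 33.76697082545821
14.55
```

View pics/s2.png

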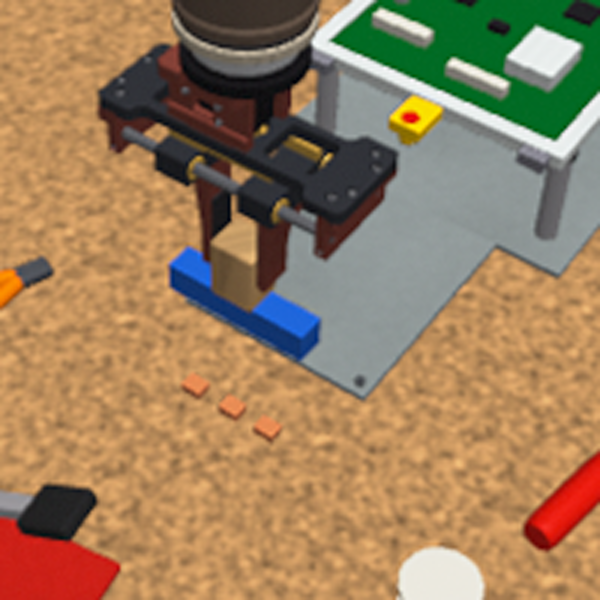

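View pics/w4.png

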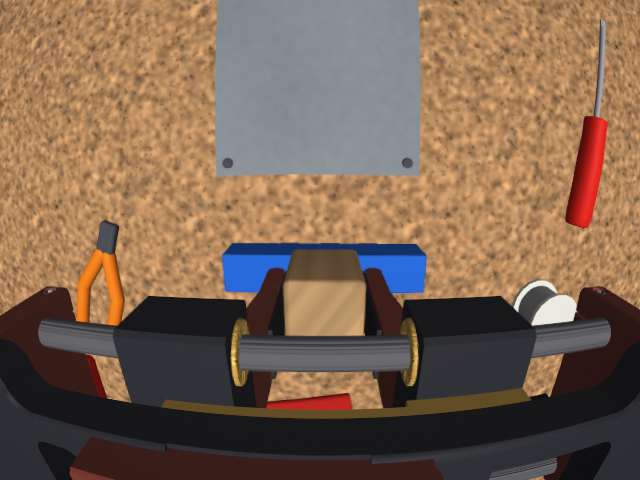

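```bash
python3 - <<'E'
from h import *
goto(P(SC,.11),dn(SCY+np.pi))
servo_line(P(SC,.055),feed=.15)
hit=servo_line(P(SC,.044),feed=.02,force_limit=3); print(hit,get_position(),get_wrist_force())
move_gripper(0.75)
servo_line(P(SC,.16),feed=.25)
goto(P(JK,.19),dn(JY)); print(get_position(),get_qpos().round(2),get_clock())
c=capture("wrist"); cv2.imwrite("pics/w5.png",c["color"][:,:,::-1])
for q in ["jack","saddle_top","handle_pad"]: print(q,[(np.round(d["position"],4),round(d["confidence"],2)) for d in mark_of(q,"wrist")][:2])
c=capture("scene"); cv2.imwrite("pics/s3.png",cv2.resize(c["color"][230:430,170:430,::-1],None,fx=3,fy=3,interpolation=cv2.INTER_CUBIC))
E
```

```text
True [ 0.63261366 -0.25557987  0.04657604] [-0.42315286 -0.33372127  3.96546658]
[ 0.47240398 -0.32548291  0.18918875] [ 0.06  0.4   0.61  1.79 -0.26  1.03  2.51] 18.675
jack [(array([ 0.4728, -0.3272, -0.0008]), 0.92)]
saddle_top [(array([ 0.4142, -0.3409,  0.0617]), 0.73)]
handle_pad [(array([ 0.56  , -0.3116,  0.1021]), 0.83)]
```

View pics/w5.png

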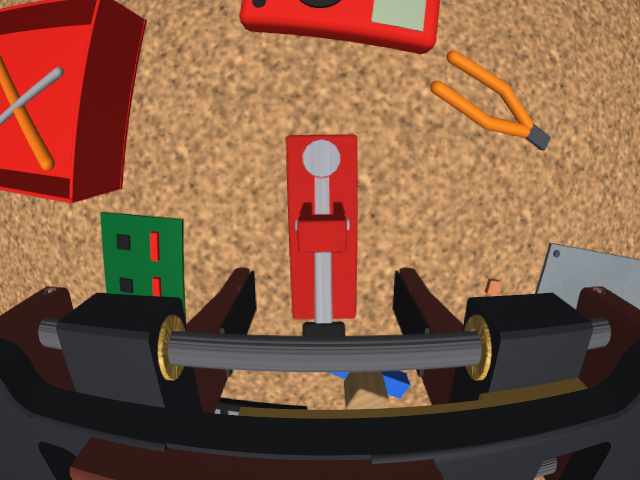

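View pics/s3.png

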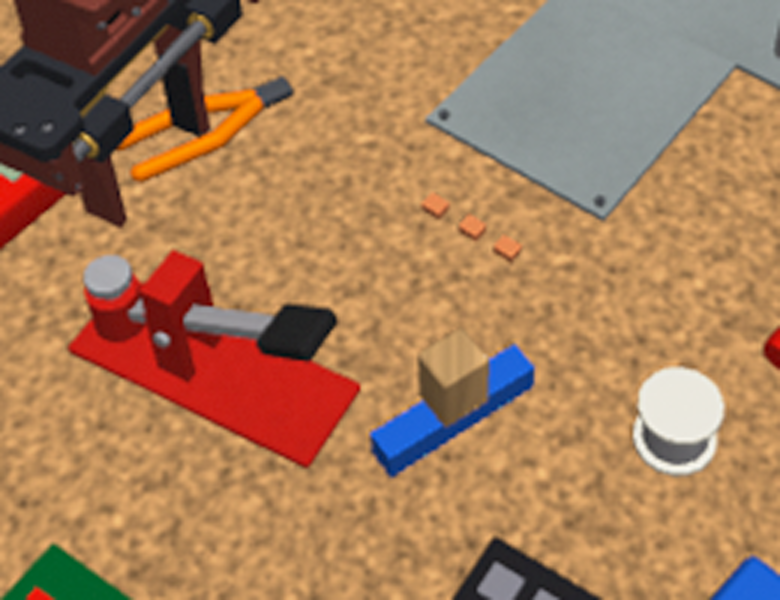

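```bash
python3 - <<'E'
from h import *
servo_line(P(JK,.063),feed=.12,attitude=dn(JY)); print(get_position())
move_gripper(0.0,60); print(get_width()*88)
z=get_position()[2]
servo_line(P(get_position()[:2],.15),feed=.15)
print(get_wrist_force(),get_wrist_torque(),get_width()*88,"zoff",z)
goto(P(s2w(0.0007,-.11),.15),dn(STH+np.pi/2)); print(get_position(),w2s(get_position()),get_tcp_rot(),get_qpos().round(2),get_clock())
for n in ("scene","wrist"):
    c=capture(n); cv2.imwrite(f"pics/{n}6.png",c["color"][:,:,::-1])
E
```

```text
[ 0.4719231  -0.32685253  0.06370402]
35.8250244189569
[-0.30637973  0.57609915 -5.72427773] [ 0.01267519  0.09525349 -0.02983733] 35.97338156546492 zoff 0.06324515575529187
[ 0.53583323 -0.04031452  0.14987997] [ 0.00054399 -0.11063101] [-3.14136929e+00  3.73916875e-04  1.60088116e+00] [-0.75  0.5   1.    1.94 -0.5   0.98  0.52] 23.2083
```

View pics/scene6.png

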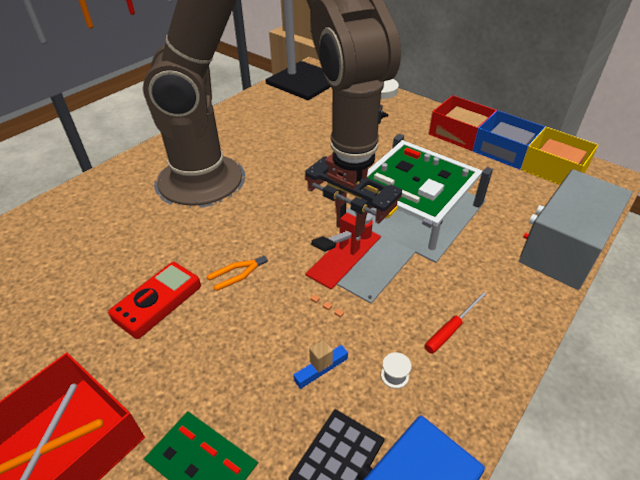

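View pics/wrist6.png

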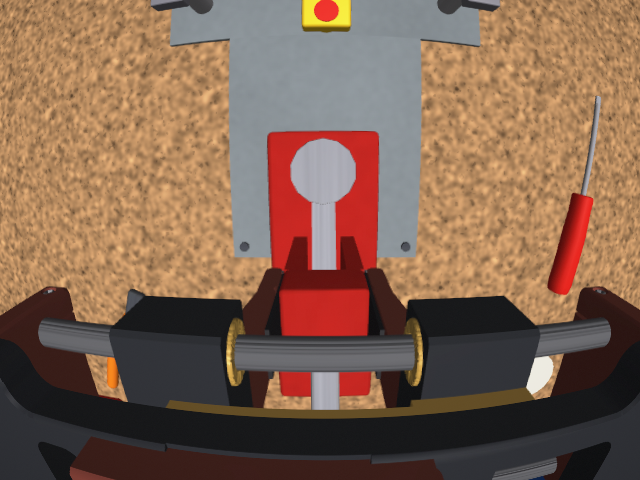

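```bash
python3 - <<'E'
from h import *
c=capture("wrist"); p=get_position(); Rt=R_of(get_tcp_rot())
f=240/np.tan(np.radians(c["vertical_fov"])/2)
def ray(u,v):
    d=np.array([u-c["cx"],v-c["cy"]]);r=np.hypot(*d);a=r/f
    k=np.array([d[0]/r*np.sin(a),d[1]/r*np.sin(a),np.cos(a)]); k=np.array([k[0],-k[1],-k[2]])
    return c["T_tool_cam"][:3,:3]@k, c["T_tool_cam"][:3,3]
k,o=ray(323,172)
print("tool saddle",o+k*(.0032-o[2])/k[2])
for q in ["saddle_top","jack","lift_point"]:
    for d in mark_of(q,"wrist")[:1]: print(q,d["position"],(Rt.T@(d["position"]-p)).round(4),w2s(d["position"]))
k,o=ray(326,10); k=Rt@k;o=p+Rt@o; print("dot stand",w2s(o+k*(.104-o[2])/k[2]))
E
```

```text
tool saddle [ 0.05350444 -0.00035791  0.0032    ]
saddle_top [0.5316, 0.0102, 0.1501] [ 0.0506 -0.0028 -0.0001] [-0.00216707 -0.06001196]
jack [0.533, -0.0398, 0.0847] [ 0.0006 -0.0029  0.0653] [-0.00227248 -0.11003145]
lift_point [0.5325, 0.1103, 0.0823] [0.1507 0.001  0.0677] [0.00174508 0.04001561]
dot stand [0.00197426 0.03380758]
```

```bash
python3 - <<'E'
from h import *
servo_line(P(s2w(.001,-.10),.0745),feed=.15)
hit=servo_line(P(s2w(.001,-.0185),.0745),feed=.08,force_limit=10); print(hit,get_position(),get_wrist_force())
c=capture("scene"); cv2.imwrite("pics/s7.png",cv2.resize(c["color"][130:330,270:490,::-1],None,fx=3,fy=3,interpolation=cv2.INTER_CUBIC))
if not hit:
    hit=servo_line(P(s2w(.001,-.0185),.064),feed=.02,force_limit=4); print(hit,get_position(),w2s(get_position()),get_wrist_force(),get_wrist_torque())
c=capture("wrist"); cv2.imwrite("pics/w7.png",c["color"][:,:,::-1])
print(get_clock())
E
```

```text
False [0.53353898 0.05103782 0.0745753 ] [ 0.21245593 -0.37488112 -6.5414083 ]
True [0.53339174 0.05167303 0.06802363] [ 0.00087201 -0.01861164] [-1.35876445  0.2172234   4.16167903] [0.01281457 0.27795345 0.11287797]
25.825
```

View pics/s7.png

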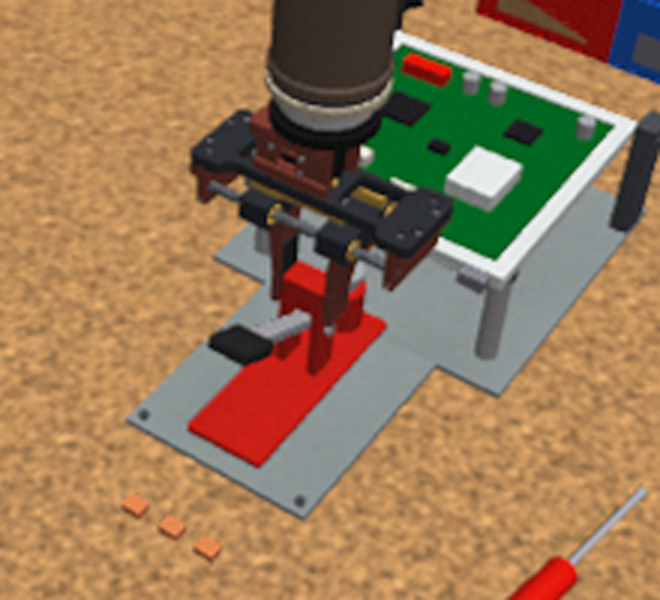

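View pics/w7.png

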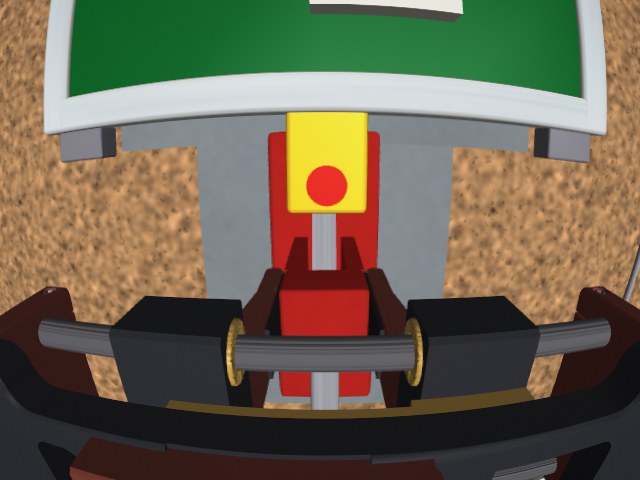

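```bash
python3 - <<'E'
from h import *
c=capture("wrist"); p=get_position(); Rt=R_of(get_tcp_rot())
f=240/np.tan(np.radians(c["vertical_fov"])/2)
d=np.array([326-c["cx"],186-c["cy"]]);r=np.hypot(*d);a=r/f
k=np.array([d[0]/r*np.sin(a),-d[1]/r*np.sin(a),-np.cos(a)]); T=c["T_tool_cam"]
k=T[:3,:3]@k;o=T[:3,3]; zt=-(.104-p[2]); print("dot in tool",o+k*(zt-o[2])/k[2], "saddle .0535,-.0004")
for q in ["lift_point"]:
    for d in mark_of(q,"wrist")[:1]: print(q,(Rt.T@(d["position"]-p)).round(4))
E
```

```text
dot in tool [ 0.05174224  0.00076764 -0.03597077] saddle .0535,-.0004
lift_point [ 0.056   0.0026 -0.016 ]
```

```bash
python3 - <<'E'
from h import *
move_gripper(0.8); 
servo_line(P(get_position()[:2],.15),feed=.2)
servo_line(P(s2w(.001,-.1055),.16),feed=.2)
move_gripper(0.0,20)
print(get_position(),w2s(get_position()),get_wrist_force(),get_width(),get_clock())
c=capture("scene"); cv2.imwrite("pics/s8.png",cv2.resize(c["color"][130:330,270:490,::-1],None,fx=3,fy=3,interpolation=cv2.INTER_CUBIC))
for q in ["jack","saddle_top","handle_pad","lift_point"]: print(q,[(w2s(d["position"]).round(4),round(d["position"][2],4),round(d["confidence"],2)) for d in mark_of(q,"scene")][:1])
c=capture("wrist"); cv2.imwrite("pics/w8.png",c["color"][:,:,::-1])
for q in ["jack","saddle_top","handle_pad","lift_point"]: print(q,[(w2s(d["position"]).round(4),round(d["position"][2],4),round(d["confidence"],2)) for d in mark_of(q,"wrist")][:1])
E
```

```text
[ 0.53613395 -0.03521484  0.16000704] [ 0.00099805 -0.10554269] [-0.03232056  0.97038776 -0.23601073] 0.006452290753727091 28.9167
jack [(array([-0.   , -0.018]), 0.0053, 0.85)]
saddle_top [(array([0.003 , 0.0375]), 0.0596, 0.45)]
handle_pad [(array([ 0.0062, -0.1097]), 0.102, 0.88)]
lift_point [(array([-0.0013,  0.0367]), 0.0786, 0.5)]
jack [(array([-0.0022, -0.0182]), 0.0023, 0.68)]
saddle_top [(array([-0.0028,  0.0361]), 0.0645, 0.57)]
handle_pad [(array([ 0.0037, -0.1061]), 0.1082, 0.68)]
lift_point [(array([0.0061, 0.0375]), 0.085, 0.84)]
```

View pics/s8.png

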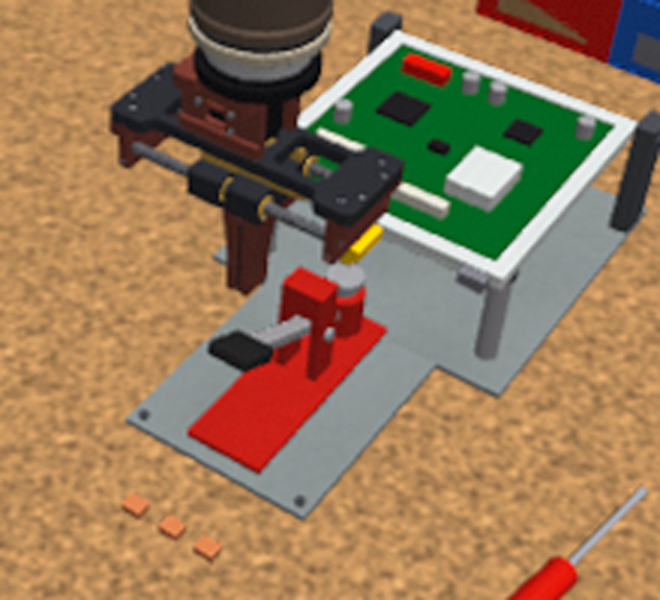

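View pics/w8.png

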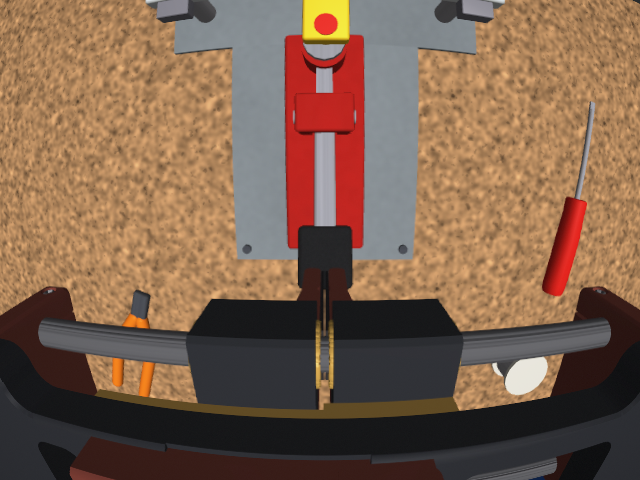

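Jack is flat on the plate, its saddle below the yellow pad (dot at 326,24 in line with the lever at x≈324). Chips remain on the bench. Now press along the pad's arc.

```bash
python3 - <<'E'
from h import *
yj=-.0182
def pt(th,dz=0):
    phi=.513-th; s=.45-th
    return P(s2w(.001,yj-.1*np.cos(phi)), .055+.1*np.sin(phi)+.009*abs(np.tan(s))+dz)
servo_line(pt(0,.012),feed=.15)
for th in (0,.1,.2,.3,.4,.5):
    servo_line(pt(th),feed=.05); print(th,get_position().round(4),get_wrist_force().round(2))
hit=servo_line(pt(.6,-.004),feed=.03,force_limit=30); pause(.3)
print(hit,get_position(),w2s(get_position()),get_wrist_force().round(2),get_clock())
c=capture("scene"); cv2.imwrite("pics/s9.png",cv2.resize(c["color"][130:330,270:490,::-1],None,fx=3,fy=3,interpolation=cv2.INTER_CUBIC))
for q in ["jack","saddle_top","lift_point","scraper"]: print(q,[(w2s(d["position"]).round(4),round(d["position"][2],4),round(d["confidence"],2)) for d in mark_of(q,"scene")][:1])
c=capture("wrist"); cv2.imwrite("pics/w9.png",c["color"][:,:,::-1])
E
```

```text
0 [ 0.5362 -0.0347  0.1085] [1.18 0.87 0.94]
0.1 [ 0.5362 -0.0397  0.0982] [0.97 1.89 0.85]
0.2 [ 0.5364 -0.0433  0.0879] [0.48 0.99 1.87]
0.3 [ 0.5366 -0.0458  0.0777] [-0.29  1.48  6.67]
0.4 [ 0.5367 -0.0475  0.0671] [-1.14 -0.66  6.12]
0.5 [ 0.5367 -0.0482  0.0572] [-1.9  -0.86  8.37]
False [ 0.53696015 -0.04782956  0.04585151] [ 0.00144422 -0.11817656] [-8.2   0.78 27.65] 32.925
jack [(array([-0.0013, -0.0174]), 0.0044, 0.64)]
saddle_top [(array([0.0053, 0.0363]), 0.0974, 0.72)]
lift_point [(array([0.0012, 0.0373]), 0.1034, 0.57)]
scraper [(array([ 0.0884, -0.3271]), 0.002, 0.78)]
```

View pics/s9.png

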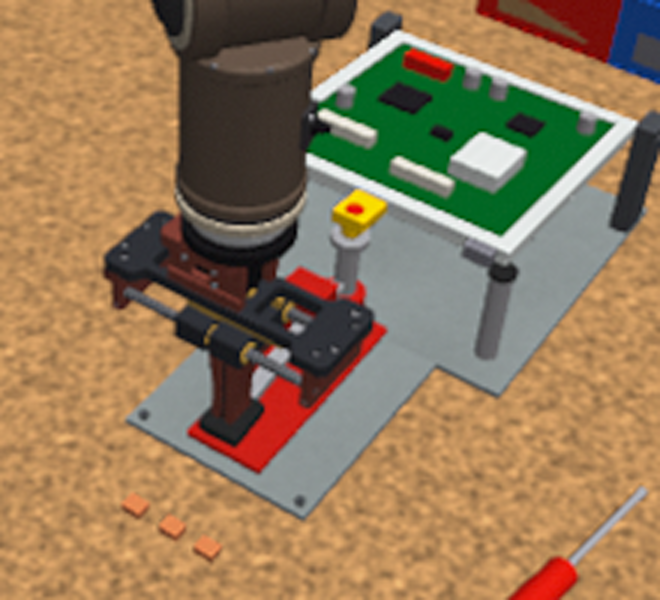

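View pics/w9.png

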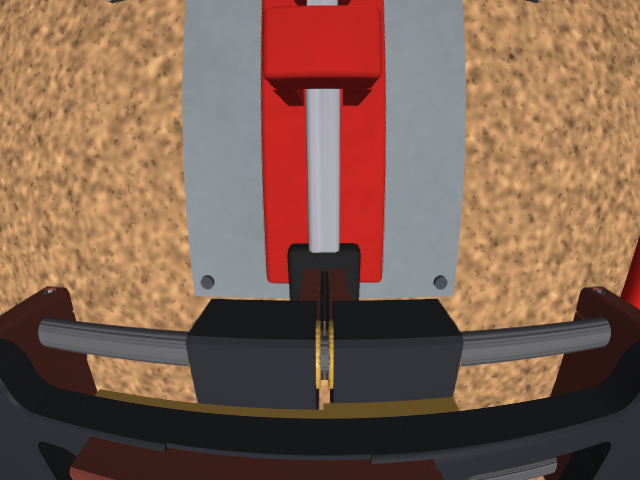

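```bash
python3 - <<'E'
from h import *
pause(.5); print(get_position(),get_wrist_force().round(2))
c=capture("scene")
for q in ["jack","saddle_top","lift_point","chip1"]: print(q,[(w2s(d["position"]).round(4),round(d["position"][2],4),round(d["confidence"],2)) for d in mark_of(q,"scene")][:3])
finish_job(); print(get_clock())
E
```

```text
[ 0.53695205 -0.04783624  0.04584647] [-7.69  1.39 28.61]
jack [(array([-0.   , -0.018]), 0.0043, 0.75), (array([ 0.031 , -0.5793]), 0.0005, 0.49), (array([ 0.2124, -0.259 ]), 0.0006, 0.27)]
saddle_top [(array([0.0038, 0.0354]), 0.1044, 0.65)]
lift_point [(array([0.0018, 0.0384]), 0.1074, 0.5)]
chip1 [(array([ 0.0083, -0.2037]), -0.0014, 0.57), (array([-0.0207, -0.2006]), -0.004, 0.57)]
the job is handed in; nothing more can be done
the job is handed in; nothing more can be done
```

I finished the whole job and handed it in at about 33.5 s on the robot's clock, with the gripper still holding the handle down. `finish_job()` gives no verdict, so what follows rests on my last checks.

- **Chips:** I swept all three off the end of the plate in one stroke. They lie on the bench about 60 mm past the plate edge. The last network check returned positions for only two of them, but the picture shows all three.
- **Scraper:** It stands upright on the bench where it first stood.
- **Jack:** It stands flat on the plate with the saddle about 2–4 mm from the lift point, against a limit of 12 mm.
- **Handle and frame:** I pressed the handle down to its stop along its arc. The fingertips are at z 0.0458 m, close to the 0.046 m expected when fully down. The lift point is at about 0.103–0.107 m, up from 0.079 m, and the picture shows it resting on the saddle.
- **Holding force:** The gripper pushes down with about 28 N. I also saw a sideways reading of about 8 N that I could not explain. Nothing moved over 0.5 s, so I left it.

Single network readings disagreed with each other by up to about 7 mm sideways while I was placing the jack. I went by the wrist picture geometry instead, which put the saddle and the dot within 2 mm of each other. I did not measure the bystanders again at the end, but I saw no sign that any had moved.

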